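# Fill the wash carrier and hold it up level

## Task

Take the spare aluminium sleeve out of the orange compartment bin and push it fully down over the one empty post of the blue wash carrier. Then lift the loaded carrier by its red handle at least 10 cm straight up off its stand and hold it level and still there for 2 seconds, with all four sleeves on their posts; finish while still holding it in the air, so that I can take the stand away. Do not tip the carrier over on the way, and leave the brass collar, the black stud, the jar and the wrench where they are.

Things in the scene. Friction and masses are not known exactly. Their poses are not given: they have to be found in the camera images.
- carrier: Loose blue rectangular plate 170 x 130 x 6 mm (x, y, z) with four upright steel posts and a red bridge handle; about 0.4 kg empty, balanced about its centre when all four posts are loaded. Origin: centre of the plate's underside; z up. It starts on the stand, with its underside 35 mm above the table.
- handle (a point): Centre of the red handle bar of the carrier, 72 mm above the plate's underside. The bar runs along the carrier's y axis, is 16 mm wide (along carrier x), 20 mm tall and 80 mm long; its top is 82 mm above the underside. It stands on two steel uprights under its ends, 34 mm either side of the centre. The point's axes are the carrier's.
- post_empty (a point): Foot of the empty post, on the plate's upper face, at carrier x = +65 mm, y = +45 mm. All posts are 14 mm in diameter and 30 mm tall, tapered over the top 5 mm; a sleeve fits over with 2 mm play all round and rests on the plate.
- post_a (a point): Foot of the post that carries sleeve_a, on the plate's upper face, at carrier x = -65 mm, y = +45 mm.
- post_b (a point): Foot of the post that carries sleeve_b, on the plate's upper face, at carrier x = -65 mm, y = -45 mm.
- post_c (a point): Foot of the post that carries sleeve_c, on the plate's upper face, at carrier x = +65 mm, y = -45 mm.
- sleeve_new: Bright aluminium sleeve (tube), 30 mm outside diameter, 18 mm bore, 45 mm tall, about 55 g, the spare one, standing upright in one of the bin's three compartments, within 10 mm of its middle. Origin: centre of its lower end; z along the tube, up.
- sleeve_a: Bright aluminium sleeve (tube), 30 mm outside diameter, 18 mm bore, 45 mm tall, about 55 g, already on post_a of the carrier. Origin: centre of its lower end; z along the tube, up.
- sleeve_b: Bright aluminium sleeve (tube), 30 mm outside diameter, 18 mm bore, 45 mm tall, about 55 g, already on post_b of the carrier. Origin: centre of its lower end; z along the tube, up.
- sleeve_c: Bright aluminium sleeve (tube), 30 mm outside diameter, 18 mm bore, 45 mm tall, about 55 g, already on post_c of the carrier. Origin: centre of its lower end; z along the tube, up.
- stand: Fixed steel drip tray, 200 x 160 mm, 14 mm high, with two black rails that carry the carrier 35 mm above the table. Origin: centre of its underside, on the table; axes as the carrier's at the start.
- bin: Fixed orange open bin, 226 x 108 x 25 mm (x, y, z), floor and walls 4 mm thick, with two dividers as high as the walls that make three compartments side by side along its x axis, each about 70 mm (x) by 100 mm (y), middles 74 mm apart. Origin: centre of its underside, on the table.
- collar: Brass collar, 42 mm across, 18 mm tall, in another compartment. Leave it alone. Origin: centre of its underside.
- stud: Black stud standing on its round flange (36 mm across, 8 mm thick) with a 16 mm shank, 34 mm tall in all, in another compartment. Leave it alone. Origin: centre of its underside.
- jar: Closed amber glass jar with a white cap, 56 mm across, 70 mm tall, on the table beyond the work. Leave it alone. Origin: centre of its underside.
- wrench: Steel wrench, 170 mm long, lying flat on the table on the far (right-hand) side of the stand from the bin. Leave it alone. Its x axis runs along it.
Things that resemble listed ones, but are neither listed nor needed, are in the scene too. What is shaped like the sleeve_c but brown or green is not meant.

How it is judged:
By the outcome, as a careful person would: the job done as asked, in the order asked, and still so for the second after the job is handed in, while the arm keeps its last pose, push and grip.
It also fails if it takes over 72 s, if anything falls off the work surface, if the arm or the gripper's body presses on something with over 40 N, if the wrist force passes 120 N, or if a joint passes its speed limit or range.

## Robot

A 7-joint arm with a two-finger parallel gripper is mounted at the origin on the work surface. World frame = base frame: x ahead of the robot, y to its left, z up, the work surface at z = 0. Lengths are in m, angles in rad, forces in N, time in s.
With the tool pointing down it reaches from about 0.4 to 0.85 m from the base axis. Payload 4.5 kg.
Tool frame: the origin (TCP) lies on the centre line of the jaws, within the pads' length; the fingertips stand 11 mm ahead of it and the grasp point (between the pads) lies 8 mm behind it; z points along the fingers, x is the direction in which the jaws open and shut, and the axes are right-handed (so a half turn about z gives the same grasp; the last joint's range is limited). The gripper opens to 88 mm and grips with 3 to 60 N. Pads are 18 mm wide; open, the fingers measure 123 mm over their backs; the gripper's body (75 mm by 187 mm) begins 45 mm behind the grasp point.
Start: joints at [-1.142, 0.689, -0.195, 1.565, 0.157, 0.902, -0.215], TCP at [0.24, 0.577, 0.25] pointing down, gripper open.
Joint ranges: [-3.01, 3.01], [-0.46, 2.08], [-1.47, 1.51], [0.13, 2.56], [-1, 4.14], [0.04, 2.09], [-2.66, 2.66]. Speed limits (rad/s): [2.57, 2.57, 3.14, 3.14, 3.14, 3.14, 3.14].

## Interface

Orientations are given as a unit quaternion [x, y, z, w].
In Python, from plant import r, vision, order, nets gives the robot as it stands.
- The arm moves only by the tool send_rows, never from a script. Its argument "series" is a list of rows, each an object with "delta_pos": the shift along the tool's x, y, z in cm, a list of three; "turn": the turn about the tool's z in degrees; "jaw": the closure, from 0 (fully open) to 1 (shut). In form: [{"delta_pos": [x, y, z], "turn": turn, "jaw": jaw}, ...]. A call has 1 to 8 rows; each row is the pose to reach, as a shift and turn from the pose commanded when the call began, along the tool's axes at that moment; what a row does not reach only later rows make up. A row lasts 1/12 s, in which the tool goes at most 41.7 mm and 7.16 degrees, less where a joint would pass 70% of its speed; a pose out of reach is approached as far as the arm can. A call with a gripper value outside its range is refused whole. The fingers move at their own pace and stop on an object; "force" is the grip in N (left out, the last holds). Time passes only in rows, so rows that repeat a pose let the fingers close. It gives the time, the measured TCP pose, the force and the opening at its end, in the units of the state.
- r.get_state(): the state, without advancing time (a new reading comes with each control period).
- vision.snapshot(name): name is "scene" or "top" or "wrist"; returns the picture (400x640x3 uint8, blue, green, red); there is no depth.
- vision.camera_params(name): a dict with "intrinsics" (3x3 intrinsics, pixels), "D" ([k1, k2, p1, p2, k3] as OpenCV has them; the pictures are not rectified), "extrinsics" (4x4, takes a point from world to camera coordinates). Camera axes: x right, y down, z forward; pixel columns grow to the right and rows downward; lengths in m; the calibration is good to about 2 mm. A picture is of the moment at which its call begins: read the wrist's pose just before it. camera_params takes no time and is no camera call; for the wrist camera it gives the pose at the moment of the call.
- order.finish_job(): hands the job in, once; it reports no verdict.
Trained networks look in the newest picture that a camera, given by its name, has taken for a name from the list of things; names that differ only in an ending like _2 or _b are one class to them, and where a whole thing is asked for, a point or a joint stands for the part that bears it (a point fixed in the world has none). Each returns a list of dicts, best first, with "score" (0 to 1); they miss things now and then, are a little off and sometimes report something else, mostly with a low value. They report only what shows in the picture. A call takes as long as a camera call. They do not tell look-alikes from the thing itself.
- nets.boxes_of(camera, label): "location" ([row, column] as shares, 0 to 1, of the picture: columns of its width, rows of its height, amid what is visible of it).
- nets.trace(camera, label): "region" (400x640 bool, what is visible of it) and "location" ([row, column] as shares, 0 to 1, of the picture: columns of its width, rows of its height, amid what is visible of it).
The state is a dict: "clock": time; "q": joint angles; "qd": joint speeds; "joint_torque": joint torques, N m; "tool_pos": TCP position; "eef_rot": TCP orientation; "contact_force": force on the tool from outside, world axes, zero at the start; "moment": the same for the moment, N m; "opening": opening from 0.0 (shut) to 1.0 (fully open).
Only numpy, scipy, OpenCV 4.12 (cv2) and the standard library are available. Lean on these libraries where they do the work, as an engineer would, in place of code of your own. Each camera call takes 0.05 s, during which the arm holds its last target.

## Working session

There is one attempt and no reset: what is moved stays moved. The work goes in short steps, Python scripts to look and compute and a tool call to move; the robot and the scene stay as the last step left them, time stands still between calls to the robot, and variables do not carry over. Pictures are saved under pics/ and viewed, and the job is handed in when it is done.

Besides the shell and the picture viewer there is one more tool, called after ">>>" as name(argument=value, ...), one argument or row to a line, values as JSON. send_rows: Moves the arm, as the interface text tells. Its arguments: {"type":"object","properties":{"series":{"type":"array"},"force":{"type":"number"}},"required":["series"]}

```bash
ls; mkdir -p pics
python3 - <<'E'
from plant import r, vision, order, nets
import cv2
s=r.get_state(); print({k:(v if not hasattr(v,'round') else v) for k,v in s.items()})
for c in ["scene","top","wrist"]:
    cv2.imwrite(f"pics/{c}0.png",vision.snapshot(c))
    p=vision.camera_params(c); print(c,p)
E
```

```text
pics
{'clock': 0.0, 'q': array([-1.14222433,  0.68994203, -0.19450384,  1.56634007,  0.15732583,
        0.90246835, -0.21510251]), 'qd': array([-0.00100787,  0.00044746, -0.00122747, -0.00152967, -0.00057179,
        0.0007999 ,  0.00115453]), 'joint_torque': array([-3.40539918e-04, -5.27570415e+01, -1.26737293e+00, -1.53433925e+01,
       -5.26435452e-02,  6.50263115e-03,  1.73905050e-04]), 'tool_pos': array([0.24019762, 0.57635379, 0.24893698]), 'eef_rot': array([ 8.32019816e-01,  5.54745210e-01, -6.88402782e-04,  5.51891803e-04]), 'contact_force': array([-0.55186175, -0.52336121, -0.7081388 ]), 'moment': array([-0.00729079, -0.0006308 , -0.01252654]), 'opening': 0.9983867496224352}
scene {'intrinsics': array([[415.50984603,   0.        , 322.07972201],
       [  0.        , 415.50984603, 196.54919049],
       [  0.        ,   0.        ,   1.        ]]), 'D': array([0.0147464, 0.       , 0.       , 0.       , 0.       ]), 'extrinsics': array([[ 0.02867885,  0.99951393, -0.01222395,  0.05273423],
       [ 0.79528863, -0.03022398, -0.60547709, -0.45037875],
       [-0.60555225,  0.
[... 523 characters left out ...]
-0.98857645,  0.90096666],
       [ 0.        ,  0.        ,  0.        ,  1.        ]])}
wrist {'intrinsics': array([[296.76640163,   0.        , 319.68690485],
       [  0.        , 296.76640163, 197.42795709],
       [  0.        ,   0.        ,   1.        ]]), 'D': array([-0.04368974,  0.        ,  0.        ,  0.        ,  0.        ]), 'extrinsics': array([[ 3.85596204e-01,  9.22667303e-01, -7.84836905e-04,
        -6.24239064e-01],
       [ 8.82800038e-01, -3.68687483e-01,  2.91090421e-01,
        -3.92674983e-02],
       [ 2.68290254e-01, -1.12936216e-01, -9.56695223e-01,
         3.90795451e-01],
       [ 0.00000000e+00,  0.00000000e+00,  0.00000000e+00,
         1.00000000e+00]])}
```

View pics/scene0.png

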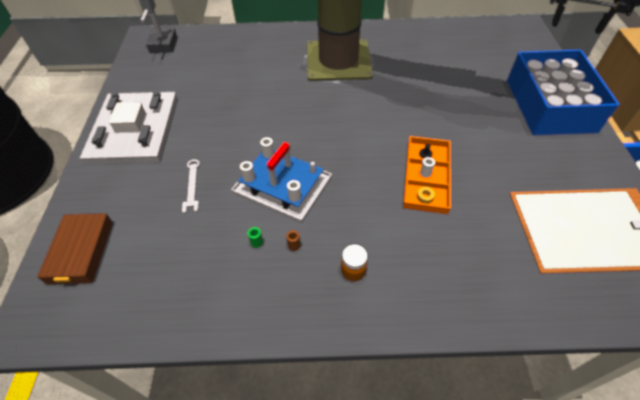

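View pics/top0.png

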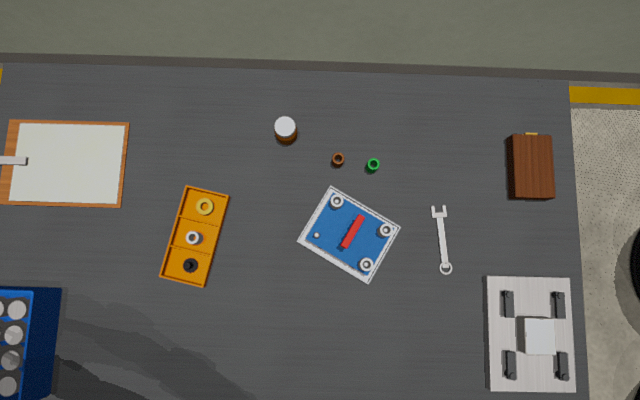

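View pics/wrist0.png

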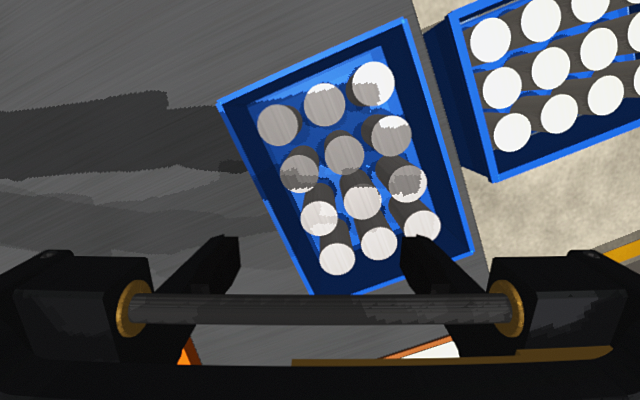

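The bin is at (195,237) in the top view: collar at (205,206), spare sleeve in the middle compartment at (193,238), stud at (190,265). The carrier centre is near (350,233), with the empty post at (317,235) and sleeves at (337,201), (386,230) and (366,265). I'll localise these with the nets and the geometry.

```bash
cat > h.py <<'E'
import numpy as np, cv2
from plant import r, vision, order, nets
from scipy.spatial.transform import Rotation as R
def ray(P,uv):
    K,D,T=P["intrinsics"],P["D"],P["extrinsics"]
    n=cv2.undistortPoints(np.array(uv,float).reshape(-1,1,2),K,D).reshape(-1,2)
    d=np.c_[n,np.ones(len(n))]@T[:3,:3]; c=-T[:3,:3].T@T[:3,3]
    return c,d
def onplane(P,uv,z):
    c,d=ray(P,uv); return c+d*((z-c[2])/d[:,2])[:,None]
def proj(P,X):
    T=P["extrinsics"]; 
    return cv2.projectPoints(np.array(X,float).reshape(-1,1,3),cv2.Rodrigues(T[:3,:3])[0],T[:3,3],P["intrinsics"],P["D"])[0].reshape(-1,2)
E
python3 - <<'E'
from h import *
for c in ["top","scene"]:
    vision.snapshot(c)
    for l in ["sleeve_new","handle","post_empty","carrier","bin","collar","stud","jar","wrench"]:
        for d in nets.trace(c,l)[:7]:
            m=d["region"]; ys,xs=np.nonzero(m)
            print(c,l,round(d["score"],2),np.round([d["location"][1]*640,d["location"][0]*400],1),m.sum(),(xs.min(),xs.max(),ys.min(),ys.max()) if m.any() else "")
print(r.get_state()["clock"])
E
```

```text
top sleeve_new 0.58 [198.5 236.7] 173 (np.int64(187), np.int64(202), np.int64(231), np.int64(244))
top handle 0.68 [348.3 235.2] 3706 (np.int64(305), np.int64(389), np.int64(193), np.int64(274))
top handle 0.65 [194.1 235.8] 164 (np.int64(187), np.int64(202), np.int64(232), np.int64(244))
top post_empty 0.68 [347.8 233.1] 3419 (np.int64(307), np.int64(387), np.int64(200), np.int64(274))
top carrier 0.71 [351.1 233.6] 3434 (np.int64(306), np.int64(387), np.int64(194), np.int64(274))
top bin 0.79 [193.1 234.8] 3838 (np.int64(160), np.int64(229), np.int64(186), np.int64(287))
top collar 0.64 [202.5 203.6] 226 (np.int64(196), np.int64(213), np.int64(198), np.int64(215))
top jar 0.98 [283.1 130. ] 514 (np.int64(273), np.int64(295), np.int64(117), np.int64(144))
top wrench 0.7 [438.8 238.6] 586 (np.int64(431), np.int64(451), np.int64(205), np.int64(274))
top wrench 0.51 [347.9 234.1] 3609 (np.int64(306), np.int64(388), np.int64(193), np.int64(274))
top wrench 0.49 [194.2 237.4] 195 (np.int64(187), np.int64(203), np.int64(231), np.int64(244))
scene sleeve_new 0.62 [425.6 165.7] 164 (np.int6
[... 330 characters left out ...]
2), np.int64(206))
scene carrier 0.57 [278.1 173.8] 2615 (np.int64(239), np.int64(323), np.int64(142), np.int64(205))
scene bin 0.77 [431.4 175.5] 2782 (np.int64(403), np.int64(451), np.int64(137), np.int64(213))
scene collar 0.63 [279.3 175.1] 2464 (np.int64(240), np.int64(322), np.int64(143), np.int64(206))
scene collar 0.5 [425.8 193.5] 247 (np.int64(417), np.int64(434), np.int64(187), np.int64(203))
scene jar 0.96 [355.6 260.6] 782 (np.int64(341), np.int64(366), np.int64(245), np.int64(281))
scene wrench 0.84 [190.8 187.6] 486 (np.int64(181), np.int64(198), np.int64(159), np.int64(213))
scene wrench 0.31 [279.9 170.9] 2450 (np.int64(239), np.int64(322), np.int64(142), np.int64(206))
1.15
```

Run:
```python
import cv2
t=cv2.imread("pics/top0.png"); s=cv2.imread("pics/scene0.png")
cv2.imwrite("pics/t_car.png",cv2.resize(t[175:295,285:415],None,fx=6,fy=5*1.2,interpolation=cv2.INTER_CUBIC)[:600])
```

```text
(no output)
```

View pics/t_car.png

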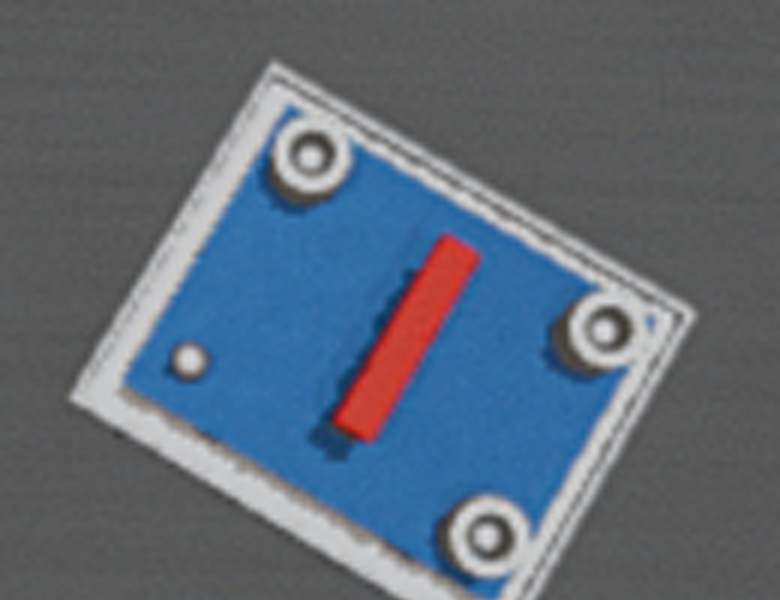

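Run:
```python
from h import *
import cv2
t=cv2.imread("pics/top0.png"); P=vision.camera_params("top")
hsv=cv2.cvtColor(t,cv2.COLOR_BGR2HSV)
# handle red
m=((hsv[...,0]<6)|(hsv[...,0]>174))&(hsv[...,1]>180)&(hsv[...,2]>120); m[:, :300]=0; m[:,420:]=0; m[:190]=0;m[285:]=0
ys,xs=np.nonzero(m); print("red",len(xs),xs.mean(),ys.mean(), onplane(P,[[xs.mean(),ys.mean()]],.117))
rc=cv2.minAreaRect(np.c_[xs,ys].astype(np.float32)); print(rc, onplane(P,cv2.boxPoints(rc),.117))
# orange bin
mo=((hsv[...,0]>8)&(hsv[...,0]<22)&(hsv[...,1]>180)&(hsv[...,2]>60)); mo[:,:150]=0; mo[:,240:]=0; mo[:180]=0; mo[295:]=0
ys,xs=np.nonzero(mo); rc=cv2.minAreaRect(np.c_[xs,ys].astype(np.float32)); b=onplane(P,cv2.boxPoints(rc),.025)
print("bin",rc,b.mean(0),b, np.linalg.norm(np.diff(b,axis=0),axis=1))
print("sleeve", onplane(P,[[193.5,237.5]],.049))
cv2.imwrite("pics/t_bin.png",cv2.resize(t[180:290,150:240],None,fx=6,fy=5.4,interpolation=cv2.INTER_CUBIC)[:600])
```

```text
red 246 352.020325203252 231.15040650406505 [[ 0.5196146  -0.16923323  0.117     ]]
((352.084228515625, 231.04977416992188), (6.926543712615967, 36.00238037109375), 30.5792236328125) [[ 0.48940628 -0.14356404  0.117     ]
 [ 0.55797197 -0.18230742  0.117     ]
 [ 0.55060491 -0.1954696   0.117     ]
 [ 0.48220028 -0.15660667  0.117     ]]
bin ((194.43695068359375, 235.90530395507812), (46.98728942871094, 96.41770935058594), 15.751173973083496) [0.50570709 0.19901346 0.025     ] [[0.40729664 0.27643055 0.025     ]
 [0.63132406 0.23199031 0.025     ]
 [0.60315814 0.11981464 0.025     ]
 [0.38104949 0.16781832 0.025     ]] [0.2283927  0.11565769 0.22723689]
sleeve [[0.49889222 0.19387338 0.049     ]]
```

View pics/t_bin.png

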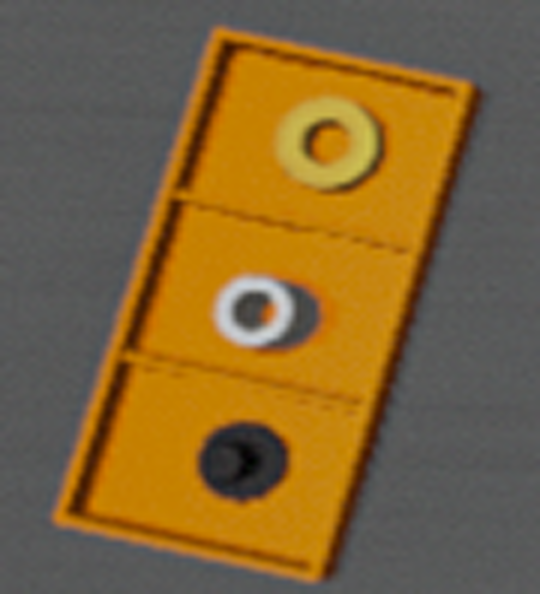

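Run:
```python
from h import *
from scipy.optimize import least_squares
P=vision.camera_params("top"); S=vision.camera_params("scene")
L=np.array([[65,-45,51],[-65,-45,51],[-65,45,51],[65,45,36],[0,0,82]])/1000  # c,b,a,empty,handle
px=np.array([[336.6,200.7],[385.6,229.6],[365.6,264.1],[316.3,234.3],[352.05,231.1]])
def W(p,L=L):
    c,s=np.cos(p[2]),np.sin(p[2]); return np.c_[p[0]+c*L[:,0]-s*L[:,1],p[1]+s*L[:,0]+c*L[:,1],.035+L[:,2]]
f=lambda p:(proj(P,W(p))-px).ravel()
o=least_squares(f,[.52,-.17,np.radians(60.6)]); print(o.x,np.degrees(o.x[2])); print(o.fun.reshape(-1,2).round(2))
print("scene proj",proj(S,W(o.x)).round(1)); print("post top W",W(o.x)[3])
s=cv2.imread("pics/scene0.png")
print("spare top scene", proj(S,[[.4989,.1939,.049]]), proj(S,[[.4989,.1939,.004]]))
u=s[130:215,230:330]; u=cv2.resize(u,None,fx=6,fy=6,interpolation=cv2.INTER_CUBIC); cv2.imwrite("pics/s_car.png",u)
u=s[130:220,395:460]; u=cv2.resize(u,None,fx=6,fy=6,interpolation=cv2.INTER_CUBIC); cv2.imwrite("pics/s_bin.png",u)
st=r.get_state(); Rt=R.from_quat(st["eef_rot"]).as_matrix()
Wc=vision.camera_params("wrist")["extrinsics"]; c=-Wc[:3,:3].T@Wc[:3,3]
print("cam in tool",Rt.T@(c-st["tool_pos"])); print((Wc[:3,:3]@Rt).round(3))
d=np.array([.4989,.1939,.2])-st["tool_pos"]; print("to sleeve tool xyz cm", 100*Rt.T@d)
```

```text
[ 0.52001307 -0.16971521  1.05467066] 60.42817786490473
[[-0.21 -0.51]
 [ 0.23  0.18]
 [ 0.21  0.26]
 [-0.44  0.17]
 [ 0.19 -0.13]]
scene proj [[292.9 184.2]
 [245.6 164.7]
 [266.1 140.6]
 [312.1 162.5]
 [277.7 152.5]]
post top W [ 0.51295329 -0.09097412  0.071     ]
spare top scene [[426.42897578 160.80844179]] [[423.14843218 172.564037  ]]
cam in tool [-1.01259388e-04 -7.55506039e-02 -1.35701061e-01]
[[ 1.     0.001 -0.001]
 [-0.001  0.957 -0.291]
 [ 0.     0.291  0.957]]
to sleeve tool xyz cm [-25.41618889  38.59527178   4.97421058]
```

View pics/s_car.png

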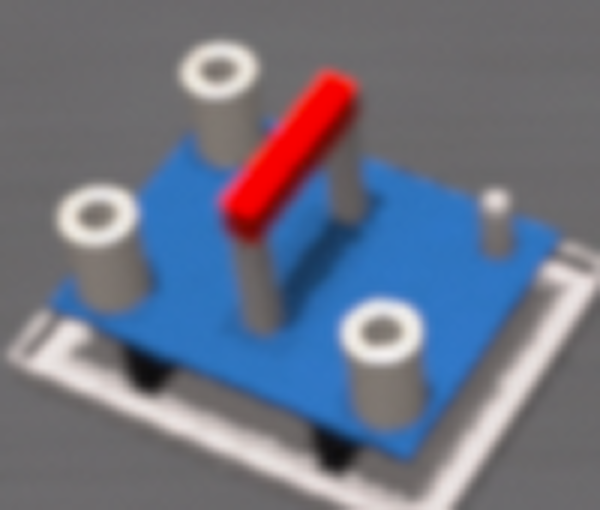

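View pics/s_bin.png

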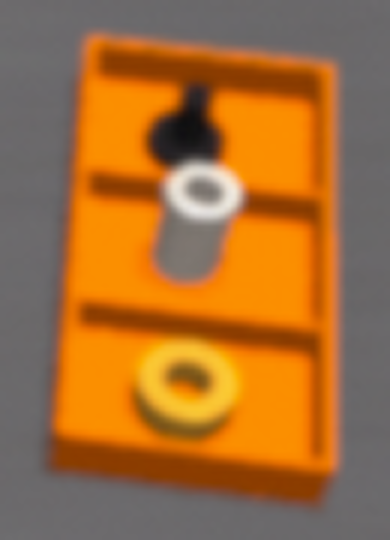

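Run:
```python
from h import *
from scipy.optimize import least_squares
P=vision.camera_params("top"); S=vision.camera_params("scene")
f=lambda p:np.r_[proj(P,[[p[0],p[1],.049]])[0]-[191.9,237.2],proj(S,[[p[0],p[1],.049]])[0]-[428.4,161.2]]
o=least_squares(f,[.5,.19]); print(o.x,o.fun.round(2)); 
st=r.get_state(); Rt=R.from_quat(st["eef_rot"]).as_matrix()
d=np.array([*o.x,.2])-st["tool_pos"]; print("to sleeve tool xyz cm", 100*Rt.T@d)
```

```text
[0.49984148 0.19811847] [-0.19 -0.16 -0.21 -0.16]
to sleeve tool xyz cm [-24.99057793  38.51994334   4.97423893]
```

>>> send_rows(
  series=[
    {"delta_pos": [-1, 1.54, 0], "turn": -1, "jaw": 0},
    {"delta_pos": [-3, 4.6, 0], "turn": -3, "jaw": 0},
    {"delta_pos": [-5.2, 8, 0], "turn": -5, "jaw": 0},
    {"delta_pos": [-7.4, 11.4, 0], "turn": -7, "jaw": 0},
    {"delta_pos": [-9.6, 14.8, 0], "turn": -9, "jaw": 0},
    {"delta_pos": [-11.8, 18.2, 0.5], "turn": -11, "jaw": 0},
    {"delta_pos": [-14, 21.6, 1], "turn": -11, "jaw": 0},
    {"delta_pos": [-16.2, 25, 1.5], "turn": -11, "jaw": 0},
  ],
)

```text
clock: 1.82
tool_pos: [0.4098, 0.3296, 0.2348]
eef_rot: [0.775, 0.632, 0.0, -0.0]
contact_force: [0.4, 0.1, 0.5]
opening: 1.001
```

```bash
cat >> h.py <<'E'
def tgt(x,y,z):
    st=r.get_state(); Rt=R.from_quat(st["eef_rot"]).as_matrix()
    yaw=np.degrees(np.arctan2(Rt[1,0],Rt[0,0]))
    print("clock",round(st["clock"],2),"pos",st["tool_pos"].round(4),"yaw",yaw.round(2),"tilt",np.degrees(np.arccos(-Rt[2,2])).round(2),"F",st["contact_force"].round(1),"M",st["moment"].round(2),"open",round(st["opening"],3))
    print("delta tool cm",(100*Rt.T@(np.array([x,y,z])-st["tool_pos"])).round(2))
E
python3 -c "
from h import *
tgt(.4998,.1981,.2)"
```

```text
clock 1.82 pos [0.4098 0.3296 0.2348] yaw 78.4 tilt 0.05 F [0.4 0.1 0.5] M [-0.04 -0.1   0.04] open 1.001
delta tool cm [-11.08  11.46   3.48]
```

>>> send_rows(
  series=[
    {"delta_pos": [-2.6, 2.7, 0.8], "turn": 0, "jaw": 0},
    {"delta_pos": [-5.2, 5.4, 1.6], "turn": 0, "jaw": 0.1},
    {"delta_pos": [-7.8, 8.1, 2.4], "turn": 0, "jaw": 0.2},
    {"delta_pos": [-10, 10.4, 3.2], "turn": 0, "jaw": 0.3},
    {"delta_pos": [-11.1, 11.5, 3.5], "turn": 0, "jaw": 0.3},
    {"delta_pos": [-11.1, 11.5, 3.5], "turn": 0, "jaw": 0.3},
    {"delta_pos": [-11.1, 11.5, 3.5], "turn": 0, "jaw": 0.3},
  ],
)

```text
clock: 2.4
tool_pos: [0.4994, 0.1989, 0.1996]
eef_rot: [0.776, 0.631, 0.0, -0.0]
contact_force: [0.5, 0.1, -0.2]
opening: 0.703
```

Run:
```python
from h import *
tgt(.4998,.1981,.2)
P=vision.camera_params("wrist"); im=vision.snapshot("wrist"); cv2.imwrite("pics/w1.png",im)
print("pred top",proj(P,[[.4998,.1981,.049],[.4998,.1981,.004]]).round(1))
for d in nets.trace("wrist","sleeve_new")[:3]:
    ys,xs=np.nonzero(d["region"]); print(d["score"],d["location"][1]*640,d["location"][0]*400,xs.min(),xs.max(),ys.min(),ys.max())
```

```text
clock 2.4 pos [0.4994 0.1989 0.1996] yaw 78.26 tilt 0.02 F [ 0.5  0.1 -0.2] M [ 0.12 -0.04 -0.02] open 0.703
delta tool cm [-0.07  0.06 -0.04]
pred top [[318.9 186.9]
 [318.9 176.8]]
0.9 321.728 183.4 304 333 165 201
```

View pics/w1.png

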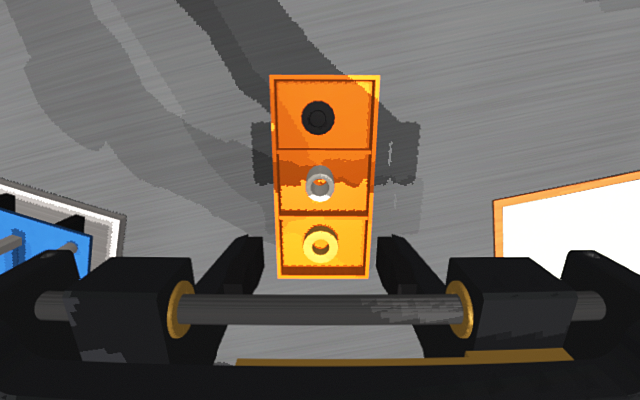

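The wrist view shows the bin with the stud at (318,118), the spare sleeve at (320,185) and the collar at (321,246). The jaws are aligned across the compartment. I'll zoom in for the ring centre.

Run:
```python
import cv2
t=cv2.imread("pics/w1.png")
cv2.imwrite("pics/w1z.png",cv2.resize(t[155:215,280:360],None,fx=10,fy=10,interpolation=cv2.INTER_CUBIC))
```

```text
(no output)
```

View pics/w1z.png

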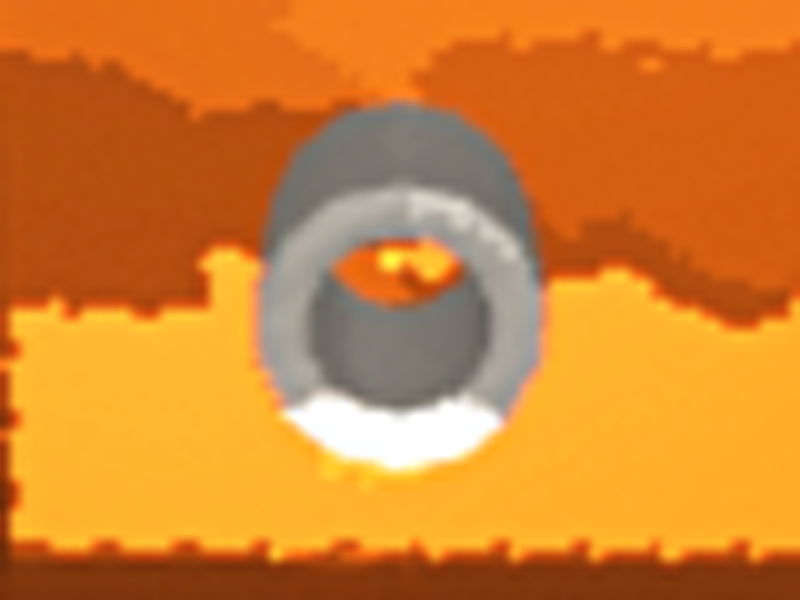

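>>> send_rows(
  series=[
    {"delta_pos": [0, 0.06, 3], "turn": 0, "jaw": 0.4},
    {"delta_pos": [0, 0.06, 6], "turn": 0, "jaw": 0.48},
    {"delta_pos": [0, 0.06, 9], "turn": 0, "jaw": 0.48},
    {"delta_pos": [0, 0.06, 11.5], "turn": 0, "jaw": 0.48},
    {"delta_pos": [0, 0.06, 13.5], "turn": 0, "jaw": 0.48},
    {"delta_pos": [0, 0.06, 15], "turn": 0, "jaw": 0.48},
    {"delta_pos": [0, 0.06, 16.2], "turn": 0, "jaw": 0.48},
    {"delta_pos": [0, 0.06, 16.6], "turn": 0, "jaw": 0.48},
  ],
  force=25,
)

```text
clock: 3.17
tool_pos: [0.4984, 0.2009, 0.0325]
eef_rot: [0.774, 0.633, -0.001, -0.001]
contact_force: [-0.9, 0.0, 0.7]
opening: 0.525
```

Run:
```python
from h import *
tgt(.4998,.1988,.033)
im=vision.snapshot("wrist"); cv2.imwrite("pics/w2.png",im)
```

```text
clock 3.17 pos [0.4984 0.2009 0.0325] yaw 78.55 tilt 0.1 F [-0.9  0.   0.7] M [0.03 0.   0.02] open 0.525
delta tool cm [-0.18  0.18 -0.05]
```

View pics/w2.png

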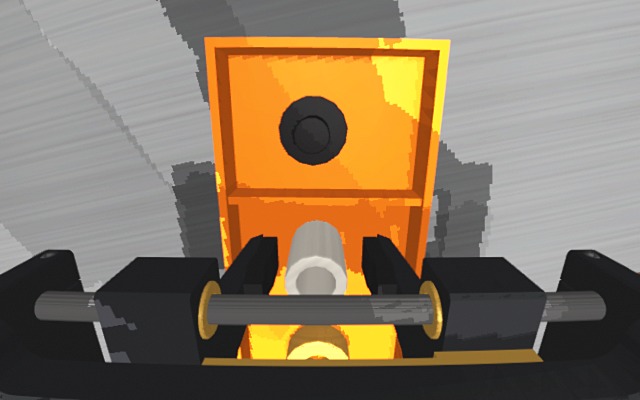

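The fingers straddle the sleeve at (317,275), and the stud and dividers are clear. I'll apply a 2 mm correction and close.

>>> send_rows(
  series=[
    {"delta_pos": [-0.15, 0.15, 0], "turn": 0, "jaw": 0.48},
    {"delta_pos": [-0.15, 0.15, 0], "turn": 0, "jaw": 0.6},
    {"delta_pos": [-0.15, 0.15, 0], "turn": 0, "jaw": 0.7},
    {"delta_pos": [-0.15, 0.15, 0], "turn": 0, "jaw": 0.8},
    {"delta_pos": [-0.15, 0.15, 0], "turn": 0, "jaw": 1},
    {"delta_pos": [-0.15, 0.15, 0], "turn": 0, "jaw": 1},
    {"delta_pos": [-0.15, 0.15, 0], "turn": 0, "jaw": 1},
  ],
  force=25,
)

```text
clock: 3.8
tool_pos: [0.5015, 0.1977, 0.0346]
eef_rot: [0.775, 0.632, 0.001, 0.0]
contact_force: [0.2, 0.1, 5.4]
opening: 0.323
```

Run:
```python
from h import *
tgt(.4998,.1988,.033)
im=vision.snapshot("wrist"); cv2.imwrite("pics/w3.png",im)
```

```text
clock 3.8 pos [0.5015 0.1977 0.0346] yaw 78.37 tilt 0.1 F [0.2 0.1 5.4] M [-0.01  0.08  0.04] open 0.323
delta tool cm [ 0.07 -0.19  0.16]
```

View pics/w3.png

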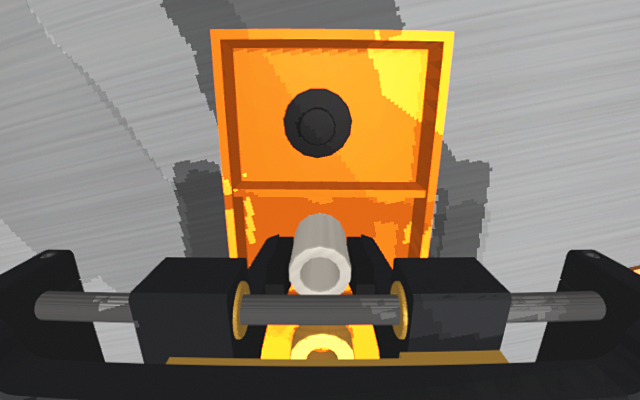

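Run:
```python
from h import *
for i in range(3):
    tgt(.4998,.1988,.033)
    P=vision.camera_params("wrist"); im=vision.snapshot("wrist")
st=r.get_state();Rt=R.from_quat(st["eef_rot"]).as_matrix();
for dz in (-.0144-.004,-.0144,-.0144+.004): print(proj(P,[st["tool_pos"]+Rt@np.array([0,0,dz])]))
cv2.imwrite("pics/w3z.png",cv2.resize(im[200:305,260:380],None,fx=6,fy=5.6,interpolation=cv2.INTER_CUBIC))
```

```text
clock 3.85 pos [0.5015 0.1977 0.0346] yaw 78.37 tilt 0.1 F [-0.7 -0.4  6.5] M [-0.06  0.08  0.01] open 0.325
delta tool cm [ 0.07 -0.19  0.16]
clock 3.9 pos [0.5015 0.1977 0.0346] yaw 78.37 tilt 0.1 F [-1.1 -0.3  5.8] M [-0.05 -0.01 -0.05] open 0.329
delta tool cm [ 0.07 -0.19  0.16]
clock 3.95 pos [0.5015 0.1977 0.0346] yaw 78.37 tilt 0.1 F [-0.4 -0.1  5.9] M [-0.03  0.05 -0.04] open 0.324
delta tool cm [ 0.07 -0.19  0.16]
[[319.90025096 281.46437215]]
[[319.88881241 276.67155007]]
[[319.87797846 272.1321755 ]]
```

View pics/w3z.png

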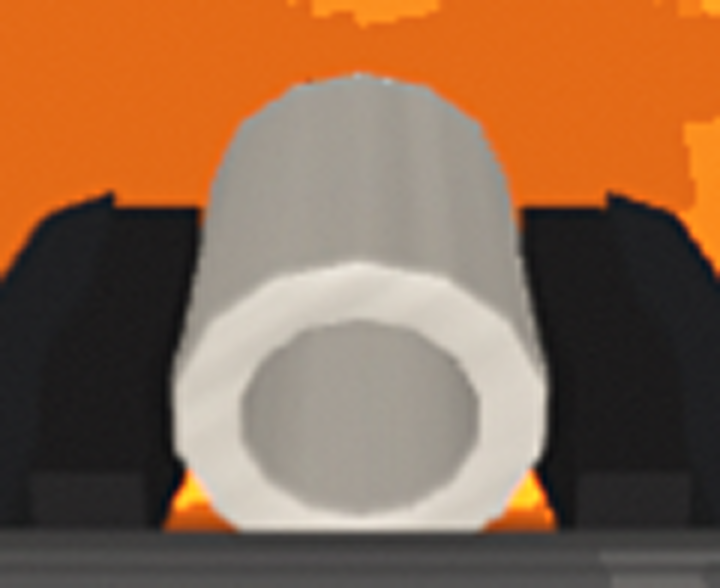

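>>> send_rows(
  series=[
    {"delta_pos": [0, 0, -0.5], "turn": 0, "jaw": 1},
    {"delta_pos": [0, 0, -2], "turn": 0, "jaw": 1},
    {"delta_pos": [0, 0, -4.5], "turn": 0, "jaw": 1},
    {"delta_pos": [0, 0, -7.5], "turn": 0, "jaw": 1},
    {"delta_pos": [0, 0, -10], "turn": 0, "jaw": 1},
    {"delta_pos": [0, 0, -11.5], "turn": 0, "jaw": 1},
    {"delta_pos": [0, 0, -12], "turn": 0, "jaw": 1},
    {"delta_pos": [0, 0, -12], "turn": 0, "jaw": 1},
  ],
  force=30,
)

```text
clock: 4.67
tool_pos: [0.5014, 0.1976, 0.1549]
eef_rot: [0.775, 0.632, 0.001, 0.0]
contact_force: [0.2, -0.9, -0.6]
opening: 0.32
```

Run:
```python
from h import *
tgt(.51295,-.09097,.15)
P=vision.camera_params("wrist"); im=vision.snapshot("wrist"); cv2.imwrite("pics/w4.png",im)
st=r.get_state();Rt=R.from_quat(st["eef_rot"]).as_matrix();
for dz in (-.0144,.0306): print(proj(P,[st["tool_pos"]+Rt@np.array([0,0,dz])]))
cv2.imwrite("pics/w4z.png",cv2.resize(im[200:305,260:380],None,fx=6,fy=5.6,interpolation=cv2.INTER_CUBIC))
cv2.imwrite("pics/scene4.png",vision.snapshot("scene"))
```

```text
clock 4.67 pos [0.5014 0.1976 0.1549] yaw 78.36 tilt 0.13 F [ 0.2 -0.9 -0.6] M [ 0.04 -0.04 -0.05] open 0.32
delta tool cm [-28.03   6.95   0.46]
[[318.94845506 274.29307626]]
[[318.97154701 234.79573774]]
```

View pics/w4z.png

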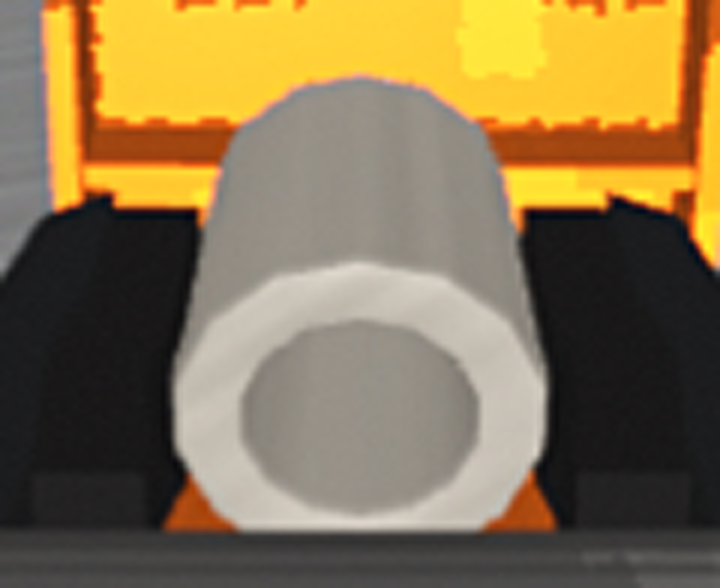

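View pics/scene4.png

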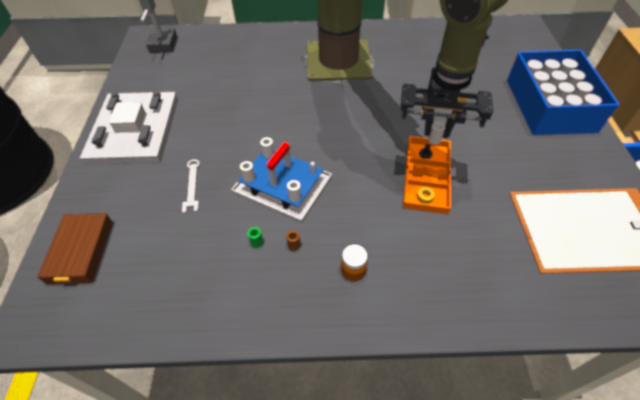

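The sleeve is held upright at the TCP and nothing else has moved. Next I carry it toward the carrier, turning the jaws to lie along carrier y, and stop 3 cm short of the post for a wrist look.

>>> send_rows(
  series=[
    {"delta_pos": [-1.5, 0.5, 0], "turn": -6, "jaw": 1},
    {"delta_pos": [-5, 1.6, 0], "turn": -13, "jaw": 1},
    {"delta_pos": [-8.8, 2.8, 0], "turn": -20, "jaw": 1},
    {"delta_pos": [-12.6, 4, 0], "turn": -27, "jaw": 1},
    {"delta_pos": [-16.4, 5.2, 0], "turn": -34, "jaw": 1},
    {"delta_pos": [-20, 6.3, 0], "turn": -41, "jaw": 1},
    {"delta_pos": [-23, 7.2, 0], "turn": -48, "jaw": 1},
    {"delta_pos": [-25.2, 7.9, 0], "turn": -55, "jaw": 1},
  ],
)

```text
clock: 5.43
tool_pos: [0.5261, -0.0694, 0.1518]
eef_rot: [0.395, 0.919, -0.001, -0.002]
contact_force: [-0.9, 0.4, -1.0]
opening: 0.322
```

>>> send_rows(
  series=[
    {"delta_pos": [0, 0, 0], "turn": -6, "jaw": 1},
    {"delta_pos": [0, 0, 0], "turn": -12, "jaw": 1},
    {"delta_pos": [0, 0, 0], "turn": -17, "jaw": 1},
    {"delta_pos": [0, 0, 0], "turn": -17, "jaw": 1},
    {"delta_pos": [0, 0, 0], "turn": -17, "jaw": 1},
  ],
)

```text
clock: 5.85
tool_pos: [0.5267, -0.0652, 0.1524]
eef_rot: [0.257, 0.966, 0.0, -0.001]
contact_force: [0.2, -0.8, -0.0]
opening: 0.327
```

Run:
```python
from h import *
tgt(.5278,-.0649,.155)
P=vision.camera_params("wrist"); im=vision.snapshot("wrist"); cv2.imwrite("pics/w5.png",im)
print(r.get_state()["q"].round(2))
print("post top pred",proj(P,[[.51295,-.09097,.071],[.51295,-.09097,.041]]).round(1))
```

```text
clock 5.85 pos [ 0.5267 -0.0652  0.1524] yaw 150.24 tilt 0.16 F [ 0.2 -0.8 -0. ] M [0.08 0.04 0.03] open 0.327
delta tool cm [-0.08  0.08 -0.26]
[ 0.43  0.79 -0.66  1.92  0.75  0.7   1.93]
post top pred [[317.9 171.8]
 [318.  164.4]]
```

View pics/w5.png

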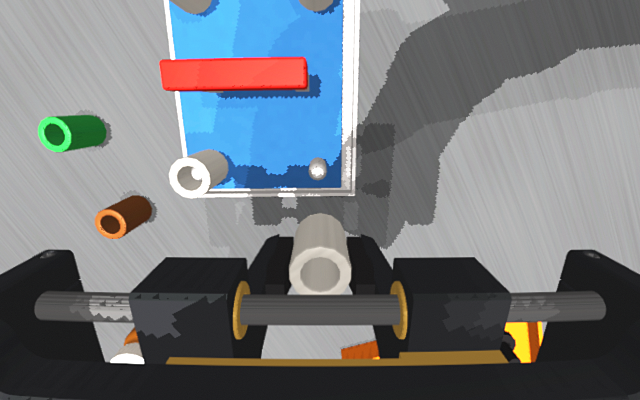

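The wrist view shows the empty post at (318,171), as predicted. sleeve_c is at (190,177), the handle at (235,73), and the held sleeve at (321,270). I'll zoom in for the fine offset.

Run:
```python
from h import *
im=cv2.imread("pics/w5.png")
cv2.imwrite("pics/w5z.png",cv2.resize(im[150:290,270:370],None,fx=6,fy=4.2,interpolation=cv2.INTER_CUBIC))
cv2.imwrite("pics/w5zz.png",cv2.resize(im[155:185,298:338],None,fx=20,fy=20,interpolation=cv2.INTER_CUBIC))
P=vision.camera_params("wrist");st=r.get_state();Rt=R.from_quat(st["eef_rot"]).as_matrix();
for dz in (-.0144,.0306): print(proj(P,[st["tool_pos"]+Rt@np.array([0,0,dz])]))
```

```text
[[319.28795295 276.24104774]]
[[319.32925471 236.13454577]]
```

View pics/w5z.png

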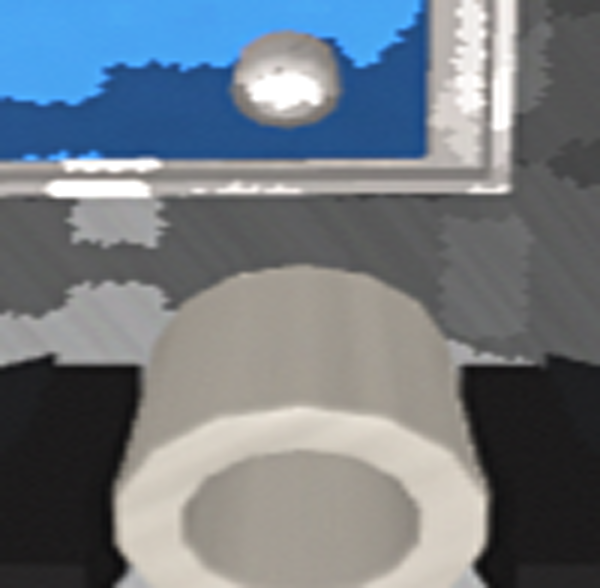

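View pics/w5zz.png

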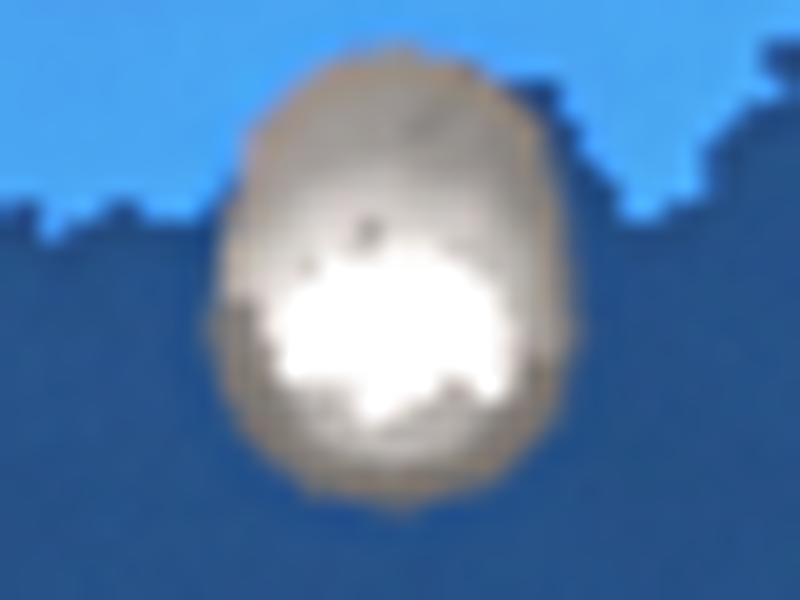

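>>> send_rows(
  series=[
    {"delta_pos": [-0.1, -1, 0], "turn": 0, "jaw": 1},
    {"delta_pos": [-0.1, -2.2, 0], "turn": 0, "jaw": 1},
    {"delta_pos": [-0.1, -2.9, 0], "turn": 0, "jaw": 1},
    {"delta_pos": [-0.1, -2.9, 1], "turn": 0, "jaw": 1},
    {"delta_pos": [-0.1, -2.9, 2.5], "turn": 0, "jaw": 1},
    {"delta_pos": [-0.1, -2.9, 3.6], "turn": 0, "jaw": 1},
    {"delta_pos": [-0.1, -2.9, 3.6], "turn": 0, "jaw": 1},
    {"delta_pos": [-0.1, -2.9, 3.6], "turn": 0, "jaw": 1},
  ],
)

```text
clock: 6.57
tool_pos: [0.5136, -0.0907, 0.117]
eef_rot: [0.255, 0.967, -0.0, -0.001]
contact_force: [-0.1, 0.1, -0.8]
opening: 0.322
```

Run:
```python
from h import *
tgt(.5133,-.0909,.1)
im=vision.snapshot("scene"); u=cv2.resize(im[70:220,220:380],None,fx=4.5,fy=4,interpolation=cv2.INTER_CUBIC); cv2.imwrite("pics/s6.png",u)
im=vision.snapshot("top"); u=cv2.resize(im[170:290,270:410],None,fx=5,fy=5,interpolation=cv2.INTER_CUBIC); cv2.imwrite("pics/t6.png",u)
cv2.imwrite("pics/w6.png",vision.snapshot("wrist"))
tgt(.5133,-.0909,.1)
```

```text
clock 6.57 pos [ 0.5136 -0.0907  0.117 ] yaw 150.41 tilt 0.09 F [-0.1  0.1 -0.8] M [0.08 0.05 0.04] open 0.322
delta tool cm [ 0.01 -0.03  1.7 ]
clock 6.72 pos [ 0.5145 -0.0907  0.1181] yaw 150.39 tilt 0.06 F [-0.6  0.3  0.1] M [0.1  0.05 0.02] open 0.32
delta tool cm [ 0.09 -0.08  1.81]
```

View pics/s6.png

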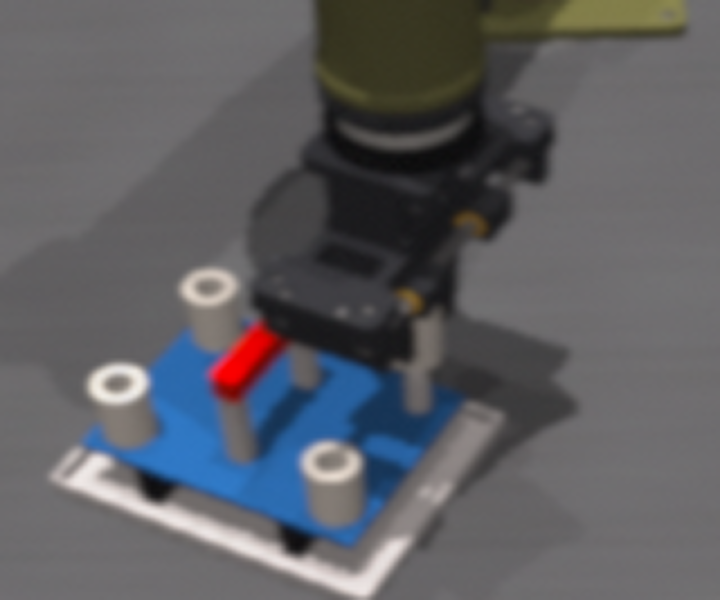

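View pics/w6.png

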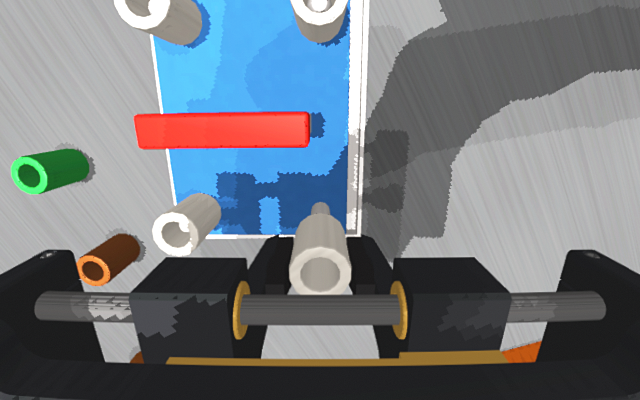

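>>> send_rows(
  series=[
    {"delta_pos": [0.06, -0.06, 0.4], "turn": 0, "jaw": 1},
    {"delta_pos": [0.06, -0.06, 0.8], "turn": 0, "jaw": 1},
    {"delta_pos": [0.06, -0.06, 1.2], "turn": 0, "jaw": 1},
    {"delta_pos": [0.06, -0.06, 1.5], "turn": 0, "jaw": 1},
    {"delta_pos": [0.06, -0.06, 1.8], "turn": 0, "jaw": 1},
    {"delta_pos": [0.06, -0.06, 2], "turn": 0, "jaw": 1},
    {"delta_pos": [0.06, -0.06, 2.2], "turn": 0, "jaw": 1},
  ],
)

```text
clock: 7.3
tool_pos: [0.5132, -0.0911, 0.0954]
eef_rot: [0.256, 0.967, 0.0, -0.0]
contact_force: [0.1, 0.4, -0.6]
opening: 0.327
```

Run:
```python
from h import *
tgt(.5133,-.0909,.0716)
cv2.imwrite("pics/w7.png",vision.snapshot("wrist"))
tgt(.5133,-.0909,.0716)
```

```text
clock 7.3 pos [ 0.5132 -0.0911  0.0954] yaw 150.38 tilt 0.01 F [ 0.1  0.4 -0.6] M [0.05 0.02 0.01] open 0.327
delta tool cm [0.   0.03 2.38]
clock 7.35 pos [ 0.5131 -0.0911  0.0952] yaw 150.39 tilt 0.03 F [-0.1 -0.1 -0.6] M [ 0.06  0.09 -0.01] open 0.322
delta tool cm [-0.01  0.03  2.36]
```

View pics/w7.png

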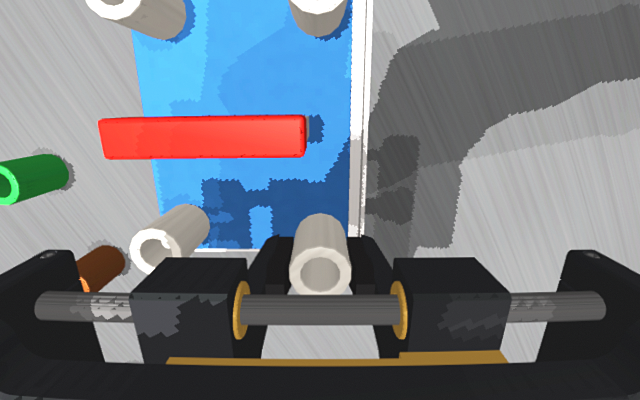

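There is no contact force with the sleeve's lower end 6 mm below the post top, so it is over the post. I'll continue down.

>>> send_rows(
  series=[
    {"delta_pos": [0, 0.02, 0.5], "turn": 0, "jaw": 1},
    {"delta_pos": [0, 0.02, 1], "turn": 0, "jaw": 1},
    {"delta_pos": [0, 0.02, 1.5], "turn": 0, "jaw": 1},
    {"delta_pos": [0, 0.02, 1.9], "turn": 0, "jaw": 1},
    {"delta_pos": [0, 0.02, 2.15], "turn": 0, "jaw": 1},
    {"delta_pos": [0, 0.02, 2.3], "turn": 0, "jaw": 1},
    {"delta_pos": [0, 0.02, 2.3], "turn": 0, "jaw": 1},
  ],
)

```text
clock: 7.93
tool_pos: [0.5132, -0.0909, 0.0723]
eef_rot: [0.256, 0.967, -0.0, -0.0]
contact_force: [0.5, -0.0, -0.1]
opening: 0.324
```

Run:
```python
from h import *
tgt(.5133,-.0909,.0716)
im=vision.snapshot("scene"); u=cv2.resize(im[70:220,220:380],None,fx=4.5,fy=4,interpolation=cv2.INTER_CUBIC); cv2.imwrite("pics/s8.png",u)
tgt(.5133,-.0909,.0716)
```

```text
clock 7.93 pos [ 0.5132 -0.0909  0.0723] yaw 150.39 tilt 0.03 F [ 0.5 -0.  -0.1] M [0.1  0.06 0.01] open 0.324
delta tool cm [-0.01  0.01  0.07]
clock 7.98 pos [ 0.5133 -0.0909  0.0726] yaw 150.39 tilt 0.02 F [ 0.4 -0.8  0.1] M [ 0.05  0.09 -0.02] open 0.318
delta tool cm [-0.   0.   0.1]
```

View pics/s8.png

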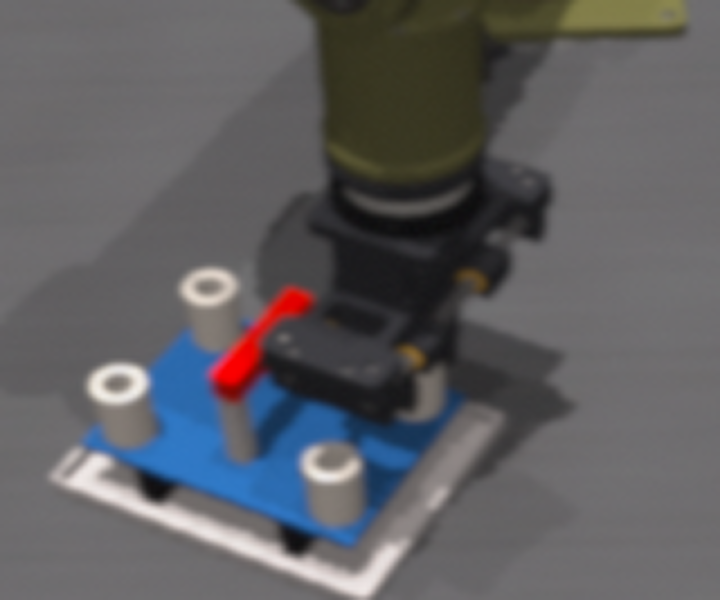

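>>> send_rows(
  series=[
    {"delta_pos": [0, 0, 0.05], "turn": 0, "jaw": 1},
    {"delta_pos": [0, 0, 0.1], "turn": 0, "jaw": 1},
    {"delta_pos": [0, 0, 0.15], "turn": 0, "jaw": 1},
    {"delta_pos": [0, 0, 0.15], "turn": 0, "jaw": 1},
  ],
)

```text
clock: 8.32
tool_pos: [0.5135, -0.091, 0.0716]
eef_rot: [0.256, 0.967, -0.0, 0.0]
contact_force: [-0.0, -0.1, 2.4]
opening: 0.32
```

Contact force has risen to about 2.4 N at the expected height, so the sleeve is on the plate. I'll release it with a partial opening.

>>> send_rows(
  series=[
    {"delta_pos": [0, 0, 0], "turn": 0, "jaw": 0.62},
    {"delta_pos": [0, 0, 0], "turn": 0, "jaw": 0.55},
    {"delta_pos": [0, 0, 0], "turn": 0, "jaw": 0.5},
    {"delta_pos": [0, 0, 0], "turn": 0, "jaw": 0.45},
    {"delta_pos": [0, 0, 0], "turn": 0, "jaw": 0.45},
  ],
)

```text
clock: 8.73
tool_pos: [0.5133, -0.091, 0.0711]
eef_rot: [0.256, 0.967, 0.0, -0.0]
contact_force: [0.2, 0.2, -0.9]
opening: 0.549
```

Run:
```python
from h import *
tgt(.5133,-.0909,.0716)
cv2.imwrite("pics/w9.png",vision.snapshot("wrist"))
```

```text
clock 8.73 pos [ 0.5133 -0.091   0.0711] yaw 150.38 tilt 0.01 F [ 0.2  0.2 -0.9] M [ 0.09  0.04 -0.01] open 0.549
delta tool cm [ 0.01  0.01 -0.05]
```

View pics/w9.png

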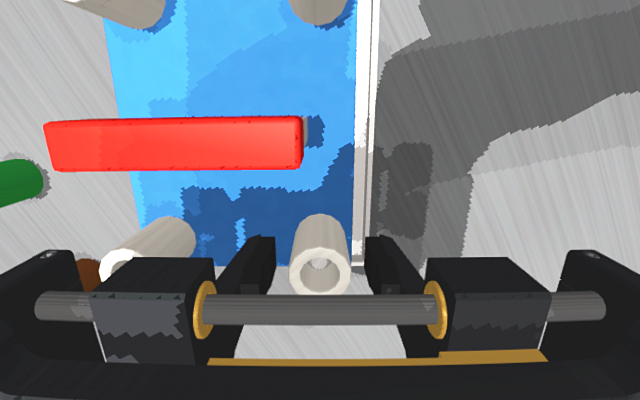

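The fingers are free on both sides, and the sleeve stands at (321,268) with the post top visible in its bore. Next I retreat straight up, then move over the handle with a 90° turn.

>>> send_rows(
  series=[
    {"delta_pos": [0, 0, -1], "turn": 0, "jaw": 0.45},
    {"delta_pos": [0, 0, -3.5], "turn": 0, "jaw": 0.45},
    {"delta_pos": [0, 0, -6.5], "turn": 0, "jaw": 0.45},
    {"delta_pos": [0, 0, -9.5], "turn": 0, "jaw": 0.45},
    {"delta_pos": [0, 0, -12], "turn": 6, "jaw": 0.45},
    {"delta_pos": [0, -1, -13.5], "turn": 13, "jaw": 0.45},
    {"delta_pos": [0, -2, -13.5], "turn": 20, "jaw": 0.45},
    {"delta_pos": [0, -2, -13.5], "turn": 27, "jaw": 0.45},
  ],
)

```text
clock: 9.45
tool_pos: [0.5027, -0.1105, 0.2079]
eef_rot: [0.478, 0.878, -0.001, 0.001]
contact_force: [-0.5, -0.2, -0.0]
opening: 0.551
```

>>> send_rows(
  series=[
    {"delta_pos": [0, 0, 0], "turn": 7, "jaw": 0.45},
    {"delta_pos": [0, 0, 0], "turn": 14, "jaw": 0.45},
    {"delta_pos": [0, 0, 0], "turn": 21, "jaw": 0.45},
    {"delta_pos": [0, 0, 0], "turn": 28, "jaw": 0.45},
    {"delta_pos": [0, 0, 0], "turn": 35, "jaw": 0.45},
    {"delta_pos": [0, 0, 0], "turn": 42, "jaw": 0.45},
    {"delta_pos": [0, 0, 0], "turn": 49, "jaw": 0.45},
    {"delta_pos": [0, 0, 0], "turn": 56, "jaw": 0.45},
  ],
)

```text
clock: 10.12
tool_pos: [0.5033, -0.108, 0.2069]
eef_rot: [0.834, 0.552, 0.0, -0.0]
contact_force: [-0.5, 0.9, 0.2]
opening: 0.549
```

>>> send_rows(
  series=[
    {"delta_pos": [0, 0, 0], "turn": 7, "jaw": 0.45},
    {"delta_pos": [0, 0, 0], "turn": 7, "jaw": 0.45},
    {"delta_pos": [0, 0, 0], "turn": 7, "jaw": 0.45},
  ],
)

```text
clock: 10.37
tool_pos: [0.5034, -0.1081, 0.2067]
eef_rot: [0.863, 0.505, 0.0, 0.0]
contact_force: [-0.2, 0.3, 0.2]
opening: 0.551
```

Run:
```python
from h import *
tgt(.52,-.1697,.2)
P=vision.camera_params("wrist");cv2.imwrite("pics/w10.png",vision.snapshot("wrist"))
im=vision.snapshot("scene"); u=cv2.resize(im[70:220,220:380],None,fx=4.5,fy=4,interpolation=cv2.INTER_CUBIC); cv2.imwrite("pics/s10.png",u)
np.save("P10.npy",P["extrinsics"])
p=np.array([.52,-.1697]);a=1.05467;c,s=np.cos(a),np.sin(a)
L=np.array([[8,40,82],[8,-40,82],[-8,-40,82],[-8,40,82],[0,0,82],[65,45,51],[-65,45,51],[65,-45,51],[-65,-45,51]])/1000
W=np.c_[p[0]+c*L[:,0]-s*L[:,1],p[1]+s*L[:,0]+c*L[:,1],.035+L[:,2]]
print(proj(P,W).round(1))
```

```text
clock 10.37 pos [ 0.5034 -0.1081  0.2067] yaw 60.61 tilt 0.02 F [-0.2  0.3  0.2] M [-0.    0.02 -0.02] open 0.551
delta tool cm [-4.56  4.47  0.67]
[[273.4 211.4]
 [277.5 296.2]
 [259.5 296.1]
 [253.6 211.3]
 [266.1 255.9]
 [341.5 194.7]
 [198.  194.5]
 [339.3 281.7]
 [208.9 281. ]]
```

View pics/w10.png

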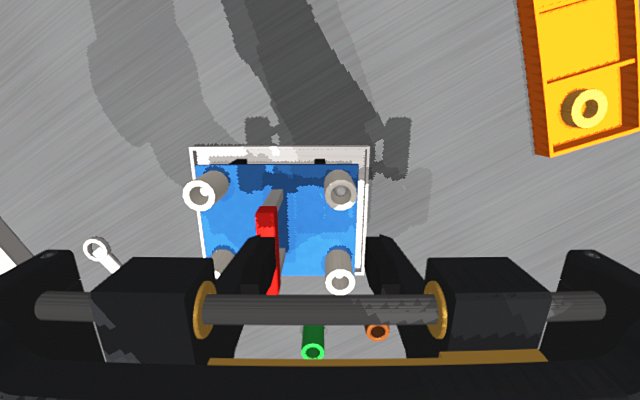

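View pics/s10.png

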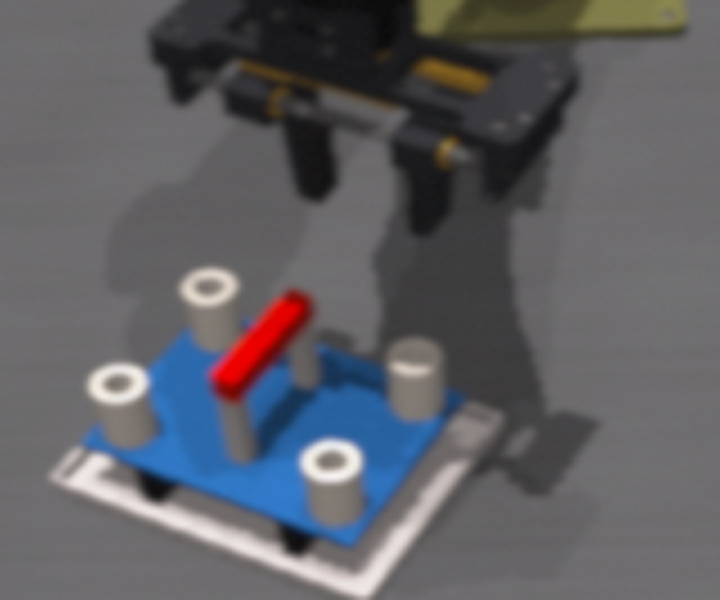

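All four sleeves now stand at equal height on the carrier (new one at (414,375) in the zoom). Now I move over the handle.

>>> send_rows(
  series=[
    {"delta_pos": [-1.5, 1.5, 0], "turn": 0, "jaw": 0.45},
    {"delta_pos": [-3.5, 3.4, 0], "turn": 0, "jaw": 0.45},
    {"delta_pos": [-4.55, 4.45, 0], "turn": 0.2, "jaw": 0.45},
    {"delta_pos": [-4.55, 4.45, 1.5], "turn": 0.2, "jaw": 0.45},
    {"delta_pos": [-4.55, 4.45, 3], "turn": 0.2, "jaw": 0.45},
    {"delta_pos": [-4.55, 4.45, 4], "turn": 0.2, "jaw": 0.45},
    {"delta_pos": [-4.55, 4.45, 4], "turn": 0.2, "jaw": 0.45},
  ],
)

```text
clock: 11.05
tool_pos: [0.5182, -0.1696, 0.1643]
eef_rot: [0.865, 0.502, -0.001, -0.002]
contact_force: [-0.3, 0.4, -0.1]
opening: 0.551
```

Run:
```python
from h import *
tgt(.52,-.1697,.099)
P=vision.camera_params("wrist");im=vision.snapshot("wrist");cv2.imwrite("pics/w11.png",im)
p=np.array([.52,-.1697]);a=1.05467;c,s=np.cos(a),np.sin(a)
L=np.array([[8,40,82],[8,-40,82],[-8,-40,82],[-8,40,82],[0,0,82],[65,45,51],[-65,45,51]])/1000
W=np.c_[p[0]+c*L[:,0]-s*L[:,1],p[1]+s*L[:,0]+c*L[:,1],.035+L[:,2]]
print(proj(P,W).round(1))
hsv=cv2.cvtColor(im,cv2.COLOR_BGR2HSV); m=((hsv[...,0]<6)|(hsv[...,0]>174))&(hsv[...,1]>150)&(hsv[...,2]>100)
for v in range(180,300,8):
    xs=np.nonzero(m[v,200:440])[0]; print(v,(xs.min()+200,xs.max()+200) if len(xs) else None,end=" ")
```

```text
clock 11.05 pos [ 0.5182 -0.1696  0.1643] yaw 60.22 tilt 0.24 F [-0.3  0.4 -0.1] M [ 0.01 -0.   -0.03] open 0.551
delta tool cm [0.08 0.19 6.53]
[[333.6 169.4]
 [332.6 281. ]
 [309.9 281. ]
 [308.1 169.5]
 [321.1 228.6]
 [410.2 154. ]
 [231.2 154.8]]
180 (np.int64(309), np.int64(333)) 188 (np.int64(310), np.int64(333)) 196 (np.int64(310), np.int64(333)) 204 (np.int64(310), np.int64(333)) 212 (np.int64(311), np.int64(332)) 220 (np.int64(311), np.int64(333)) 228 (np.int64(311), np.int64(332)) 236 (np.int64(311), np.int64(332)) 244 (np.int64(311), np.int64(332)) 252 (np.int64(311), np.int64(332)) 260 (np.int64(312), np.int64(332)) 268 (np.int64(311), np.int64(333)) 276 (np.int64(311), np.int64(333)) 284 None 292 None
```

View pics/w11.png

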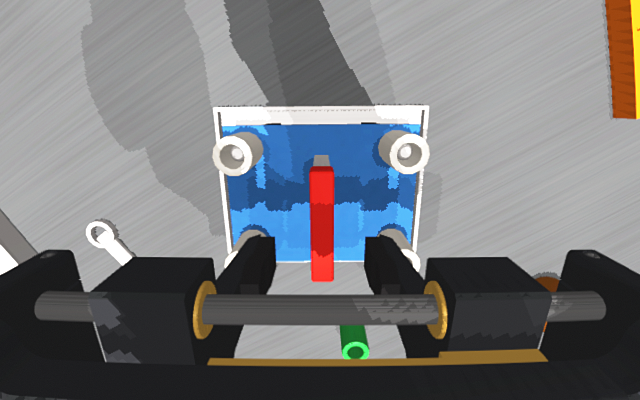

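The handle (310–333 wide, ends at v≈167 and 281) matches the prediction within 2 px and lies central between the fingers. I'll descend to the bar.

>>> send_rows(
  series=[
    {"delta_pos": [0.08, 0.12, 1.5], "turn": 0, "jaw": 0.45},
    {"delta_pos": [0.08, 0.12, 3], "turn": 0, "jaw": 0.45},
    {"delta_pos": [0.08, 0.12, 4.5], "turn": 0, "jaw": 0.45},
    {"delta_pos": [0.08, 0.12, 5.6], "turn": 0, "jaw": 0.45},
    {"delta_pos": [0.08, 0.12, 6.3], "turn": 0, "jaw": 0.45},
    {"delta_pos": [0.08, 0.12, 6.5], "turn": 0, "jaw": 0.45},
    {"delta_pos": [0.08, 0.12, 6.5], "turn": 0, "jaw": 0.45},
    {"delta_pos": [0.08, 0.12, 6.5], "turn": 0, "jaw": 0.45},
  ],
)

```text
clock: 11.77
tool_pos: [0.5215, -0.1699, 0.1018]
eef_rot: [0.865, 0.501, 0.0, 0.0]
contact_force: [-0.2, -0.3, 0.7]
opening: 0.548
```

Run:
```python
from h import *
tgt(.52,-.1697,.099)
P=vision.camera_params("wrist");im=vision.snapshot("wrist");cv2.imwrite("pics/w12.png",im)
st=r.get_state();Rt=R.from_quat(st["eef_rot"]).as_matrix()
for y in (-.04,0): print(proj(P,[st["tool_pos"]+Rt@np.array([0,y,-.018])]))
```

```text
clock 11.77 pos [ 0.5215 -0.1699  0.1018] yaw 60.19 tilt 0.06 F [-0.2 -0.3  0.7] M [ 0.02 -0.06  0.03] open 0.548
delta tool cm [-0.06 -0.14  0.28]
[[319.91008164 197.10367257]]
[[319.98284672 281.30306218]]
```

View pics/w12.png

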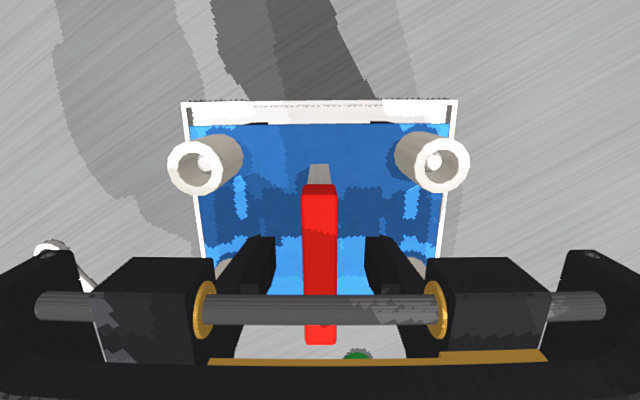

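Centred within about 1 mm: the bar spans u 302–337 between fingers at 275 and 366. Trim and close.

>>> send_rows(
  series=[
    {"delta_pos": [-0.05, -0.08, 0.25], "turn": 0.0, "jaw": 0.5},
    {"delta_pos": [-0.05, -0.08, 0.25], "turn": 0, "jaw": 0.6},
    {"delta_pos": [-0.05, -0.08, 0.25], "turn": 0, "jaw": 0.7},
    {"delta_pos": [-0.05, -0.08, 0.25], "turn": 0, "jaw": 0.8},
    {"delta_pos": [-0.05, -0.08, 0.25], "turn": 0, "jaw": 1},
    {"delta_pos": [-0.05, -0.08, 0.25], "turn": 0, "jaw": 1},
    {"delta_pos": [-0.05, -0.08, 0.25], "turn": 0, "jaw": 1},
    {"delta_pos": [-0.05, -0.08, 0.25], "turn": 0, "jaw": 1},
  ],
  force=50,
)

```text
clock: 12.48
tool_pos: [0.5204, -0.1697, 0.0988]
eef_rot: [0.865, 0.502, 0.0, 0.0]
contact_force: [0.9, 1.1, 1.6]
opening: 0.174
```

Run:
```python
from h import *
tgt(.52,-.1697,.099)
im=vision.snapshot("wrist");cv2.imwrite("pics/w13.png",im)
tgt(.52,-.1697,.099)
```

```text
clock 12.48 pos [ 0.5204 -0.1697  0.0988] yaw 60.21 tilt 0.03 F [0.9 1.1 1.6] M [ 0.17 -0.06  0.06] open 0.174
delta tool cm [-0.02 -0.03 -0.02]
clock 12.53 pos [ 0.5204 -0.1697  0.0988] yaw 60.2 tilt 0.03 F [0.2 0.8 0.2] M [ 0.13 -0.17  0.09] open 0.174
delta tool cm [-0.02 -0.03 -0.02]
```

View pics/w13.png

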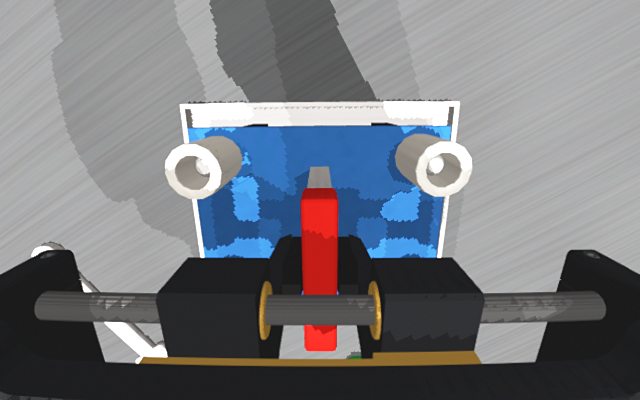

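The bar is gripped (15.3 mm opening, against a 16 mm bar). I'll lift gently for a check first.

>>> send_rows(
  series=[
    {"delta_pos": [0, 0, -0.2], "turn": 0, "jaw": 1},
    {"delta_pos": [0, 0, -0.5], "turn": 0, "jaw": 1},
    {"delta_pos": [0, 0, -0.9], "turn": 0, "jaw": 1},
    {"delta_pos": [0, 0, -1.3], "turn": 0, "jaw": 1},
    {"delta_pos": [0, 0, -1.7], "turn": 0, "jaw": 1},
    {"delta_pos": [0, 0, -2], "turn": 0, "jaw": 1},
    {"delta_pos": [0, 0, -2], "turn": 0, "jaw": 1},
    {"delta_pos": [0, 0, -2], "turn": 0, "jaw": 1},
  ],
  force=55,
)

```text
clock: 13.2
tool_pos: [0.5202, -0.17, 0.1189]
eef_rot: [0.865, 0.501, 0.0, 0.0]
contact_force: [-0.4, -0.7, -6.9]
opening: 0.176
```

Run:
```python
from h import *
tgt(.52,-.1697,.119)
im=vision.snapshot("wrist");cv2.imwrite("pics/w14.png",im)
im=vision.snapshot("scene"); u=cv2.resize(im[70:220,220:380],None,fx=4.5,fy=4,interpolation=cv2.INTER_CUBIC); cv2.imwrite("pics/s14.png",u)
```

```text
clock 13.2 pos [ 0.5202 -0.17    0.1189] yaw 60.18 tilt 0.03 F [-0.4 -0.7 -6.9] M [-0.    0.07 -0.  ] open 0.176
delta tool cm [ 0.01 -0.03 -0.01]
```

View pics/w14.png

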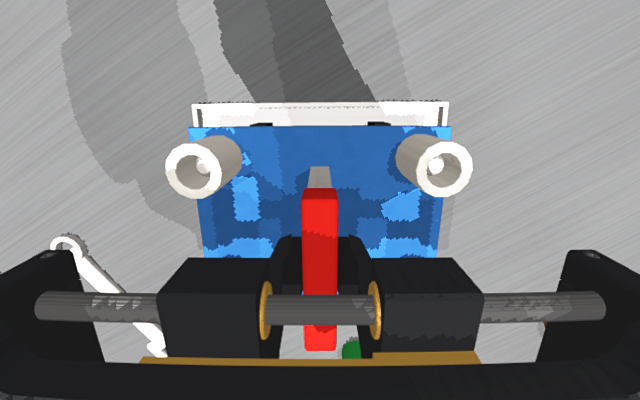

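View pics/s14.png

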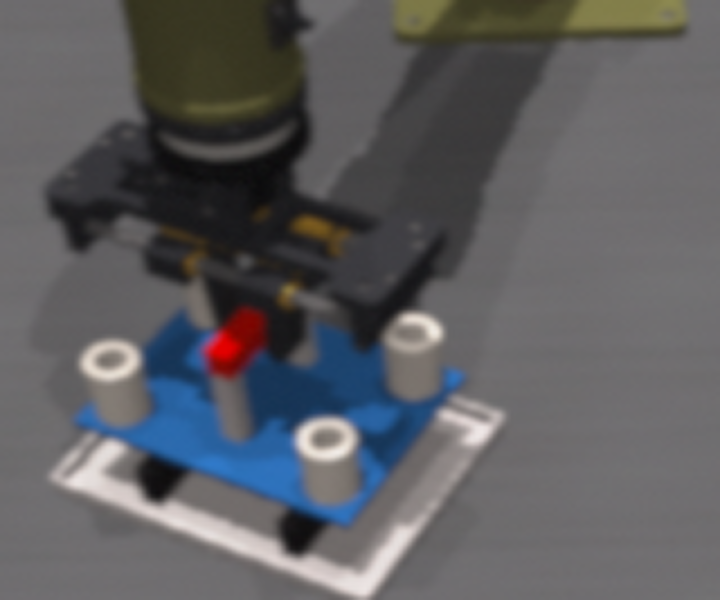

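The carrier is clear of the stand. The sleeves and handle sit at the same wrist pixels as before lifting, so it is level in the grip, with a 6.5 N load and no moment. I'll lift to about 13 cm.

>>> send_rows(
  series=[
    {"delta_pos": [0, 0, -0.4], "turn": 0, "jaw": 1},
    {"delta_pos": [0, 0, -1.2], "turn": 0, "jaw": 1},
    {"delta_pos": [0, 0, -2.2], "turn": 0, "jaw": 1},
    {"delta_pos": [0, 0, -3.2], "turn": 0, "jaw": 1},
    {"delta_pos": [0, 0, -4.2], "turn": 0, "jaw": 1},
    {"delta_pos": [0, 0, -5.2], "turn": 0, "jaw": 1},
    {"delta_pos": [0, 0, -6], "turn": 0, "jaw": 1},
    {"delta_pos": [0, 0, -6.5], "turn": 0, "jaw": 1},
  ],
)

```text
clock: 13.97
tool_pos: [0.5206, -0.1701, 0.1853]
eef_rot: [0.865, 0.501, 0.001, 0.001]
contact_force: [-0.9, -0.6, -6.3]
opening: 0.175
```

>>> send_rows(
  series=[
    {"delta_pos": [0, 0, -0.5], "turn": 0, "jaw": 1},
    {"delta_pos": [0, 0, -1.2], "turn": 0, "jaw": 1},
    {"delta_pos": [0, 0, -2], "turn": 0, "jaw": 1},
    {"delta_pos": [0, 0, -2.8], "turn": 0, "jaw": 1},
    {"delta_pos": [0, 0, -3.6], "turn": 0, "jaw": 1},
    {"delta_pos": [0, 0, -4.2], "turn": 0, "jaw": 1},
    {"delta_pos": [0, 0, -4.5], "turn": 0, "jaw": 1},
    {"delta_pos": [0, 0, -4.5], "turn": 0, "jaw": 1},
  ],
)

```text
clock: 14.63
tool_pos: [0.5206, -0.17, 0.2295]
eef_rot: [0.865, 0.501, 0.001, 0.0]
contact_force: [0.6, 0.1, -7.1]
opening: 0.175
```

>>> send_rows(
  series=[
    {"delta_pos": [0, 0, 0], "turn": 0, "jaw": 1},
    {"delta_pos": [0, 0, 0], "turn": 0, "jaw": 1},
    {"delta_pos": [0, 0, 0], "turn": 0, "jaw": 1},
    {"delta_pos": [0, 0, 0], "turn": 0, "jaw": 1},
    {"delta_pos": [0, 0, 0], "turn": 0, "jaw": 1},
    {"delta_pos": [0, 0, 0], "turn": 0, "jaw": 1},
    {"delta_pos": [0, 0, 0], "turn": 0, "jaw": 1},
    {"delta_pos": [0, 0, 0], "turn": 0, "jaw": 1},
  ],
)

```text
clock: 15.3
tool_pos: [0.5201, -0.1699, 0.2286]
eef_rot: [0.865, 0.501, 0.0, -0.0]
contact_force: [-0.7, 0.2, -6.8]
opening: 0.174
```

Run:
```python
from h import *
tgt(.52,-.1697,.229)
im=vision.snapshot("wrist");cv2.imwrite("pics/w15.png",im)
im=vision.snapshot("scene"); u=cv2.resize(im[60:285,140:480],None,fx=2.3,fy=2.3,interpolation=cv2.INTER_CUBIC); cv2.imwrite("pics/s15.png",u)
```

```text
clock 15.3 pos [ 0.5201 -0.1699  0.2286] yaw 60.18 tilt 0.01 F [-0.7  0.2 -6.8] M [ 0.01  0.   -0.03] open 0.174
delta tool cm [ 0.01 -0.02 -0.04]
```

View pics/w15.png

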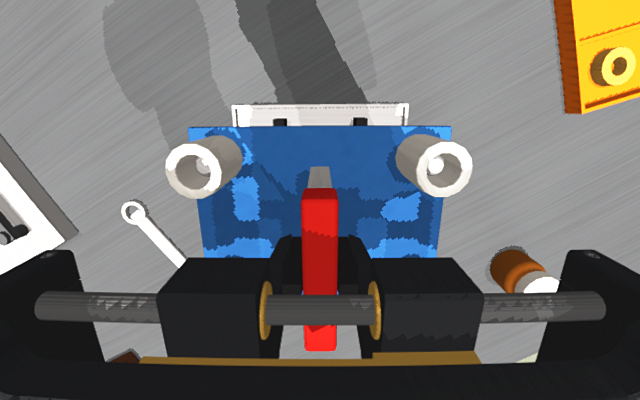

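View pics/s15.png

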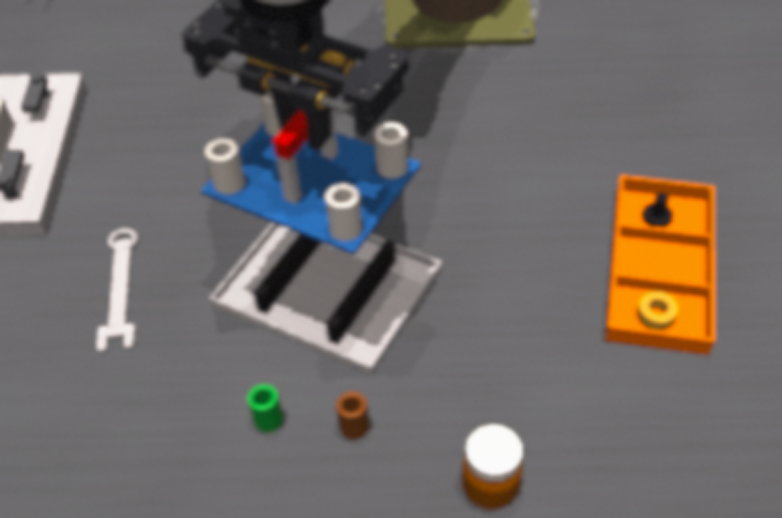

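The carrier hangs level 13 cm above where it stood with all four sleeves on, and the other objects are undisturbed. I'll hold for 2.5 s or more, check again and hand in.

>>> send_rows(
  series=[
    {"delta_pos": [0, 0, 0], "turn": 0, "jaw": 1},
    {"delta_pos": [0, 0, 0], "turn": 0, "jaw": 1},
    {"delta_pos": [0, 0, 0], "turn": 0, "jaw": 1},
    {"delta_pos": [0, 0, 0], "turn": 0, "jaw": 1},
    {"delta_pos": [0, 0, 0], "turn": 0, "jaw": 1},
    {"delta_pos": [0, 0, 0], "turn": 0, "jaw": 1},
    {"delta_pos": [0, 0, 0], "turn": 0, "jaw": 1},
    {"delta_pos": [0, 0, 0], "turn": 0, "jaw": 1},
  ],
)

```text
clock: 16.07
tool_pos: [0.5201, -0.1699, 0.2287]
eef_rot: [0.865, 0.501, 0.0, -0.0]
contact_force: [-0.7, 1.1, -6.0]
opening: 0.176
```

>>> send_rows(
  series=[
    {"delta_pos": [0, 0, 0], "turn": 0, "jaw": 1},
    {"delta_pos": [0, 0, 0], "turn": 0, "jaw": 1},
    {"delta_pos": [0, 0, 0], "turn": 0, "jaw": 1},
    {"delta_pos": [0, 0, 0], "turn": 0, "jaw": 1},
    {"delta_pos": [0, 0, 0], "turn": 0, "jaw": 1},
    {"delta_pos": [0, 0, 0], "turn": 0, "jaw": 1},
    {"delta_pos": [0, 0, 0], "turn": 0, "jaw": 1},
    {"delta_pos": [0, 0, 0], "turn": 0, "jaw": 1},
  ],
)

```text
clock: 16.73
tool_pos: [0.5201, -0.1699, 0.2287]
eef_rot: [0.865, 0.501, 0.0, -0.0]
contact_force: [-0.2, -0.5, -6.2]
opening: 0.169
```

>>> send_rows(
  series=[
    {"delta_pos": [0, 0, 0], "turn": 0, "jaw": 1},
    {"delta_pos": [0, 0, 0], "turn": 0, "jaw": 1},
    {"delta_pos": [0, 0, 0], "turn": 0, "jaw": 1},
    {"delta_pos": [0, 0, 0], "turn": 0, "jaw": 1},
    {"delta_pos": [0, 0, 0], "turn": 0, "jaw": 1},
    {"delta_pos": [0, 0, 0], "turn": 0, "jaw": 1},
    {"delta_pos": [0, 0, 0], "turn": 0, "jaw": 1},
    {"delta_pos": [0, 0, 0], "turn": 0, "jaw": 1},
  ],
)

```text
clock: 17.4
tool_pos: [0.5202, -0.1699, 0.2287]
eef_rot: [0.865, 0.501, 0.0, -0.0]
contact_force: [-0.2, -0.1, -6.7]
opening: 0.178
```

>>> send_rows(
  series=[
    {"delta_pos": [0, 0, 0], "turn": 0, "jaw": 1},
    {"delta_pos": [0, 0, 0], "turn": 0, "jaw": 1},
    {"delta_pos": [0, 0, 0], "turn": 0, "jaw": 1},
    {"delta_pos": [0, 0, 0], "turn": 0, "jaw": 1},
    {"delta_pos": [0, 0, 0], "turn": 0, "jaw": 1},
    {"delta_pos": [0, 0, 0], "turn": 0, "jaw": 1},
    {"delta_pos": [0, 0, 0], "turn": 0, "jaw": 1},
    {"delta_pos": [0, 0, 0], "turn": 0, "jaw": 1},
  ],
)

```text
clock: 18.07
tool_pos: [0.5202, -0.1699, 0.2287]
eef_rot: [0.865, 0.501, 0.0, -0.0]
contact_force: [0.8, -0.8, -6.6]
opening: 0.174
```

Run:
```python
from h import *
tgt(.52,-.1697,.229)
im=vision.snapshot("wrist");a=cv2.imread("pics/w15.png"); print("wrist change px", (cv2.absdiff(im,a).max(2)>40)[130:350,160:480].sum())
im=vision.snapshot("scene"); u=cv2.resize(im[60:285,140:480],None,fx=2.3,fy=2.3,interpolation=cv2.INTER_CUBIC); cv2.imwrite("pics/s16.png",u)
```

```text
clock 18.07 pos [ 0.5202 -0.1699  0.2287] yaw 60.18 tilt 0.01 F [ 0.8 -0.8 -6.6] M [-0.01 -0.05 -0.01] open 0.174
delta tool cm [ 0.01 -0.02 -0.03]
wrist change px 17
```

View pics/s16.png

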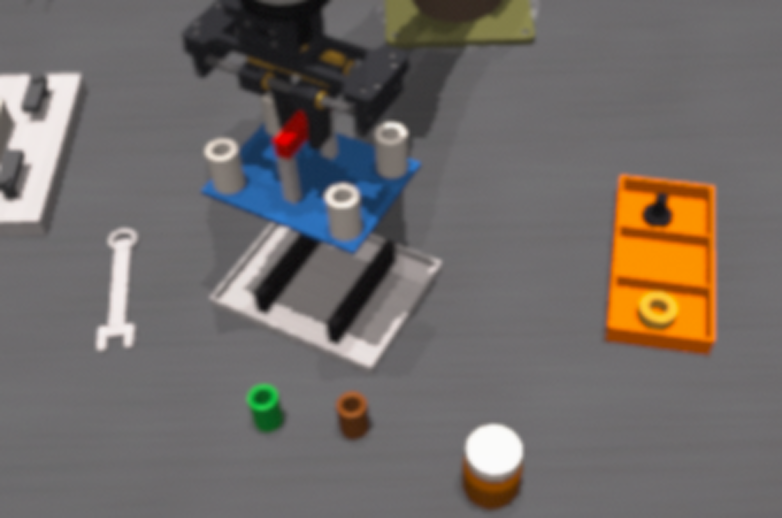

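The view is unchanged over more than 2.7 s: the carrier is level, the sleeves are on, and nothing else has moved.

```bash
python3 -c "
from h import *
print(order.finish_job())"
```

```text
the job is handed in; nothing more can be done
None
```

The job is done and handed in at about 18 s. The spare sleeve is on the empty post, and the arm is holding the loaded carrier about 13 cm above its stand.

- **Sleeve:** I took it from the middle compartment of the bin and lowered it over the post. A contact force of about 2.4 N came at the expected height, so it is down on the plate.
- **Lift:** I gripped the red handle at its centre with 55 N, raised the carrier straight up, and held it still for about 3.4 s before handing in.
- **Last checks:** Tool tilt was 0.01°, the load about 6.6 N with almost no moment, and the position steady to 0.1 mm. The carrier looked the same in the wrist view at the start and end of the hold, so it had not slipped or tilted.
- **Sleeves and other objects:** Three sleeves show clearly in the last scene picture. The fourth, sleeve_a, is partly hidden by the gripper there, but the wrist view shows it on its post. In the scene picture the collar, stud, jar and wrench look undisturbed.

No check failed. Position readings and camera predictions differed by 1–2 mm at times, and I corrected for that on the way.

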